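# Clamp a plaster puck in the bench press with the inner knob

## Task

Push the press's tray fully home so that the plaster puck stands under the foot, then turn only the small inner knob clockwise until you feel the foot press on the puck, and at most an eighth of a turn further, so that the puck is held firmly but not crushed. The wide ring round the knob is set to the right pressure: do not turn it or lean on it, and leave the things round the press where they are.

Things in the scene. Friction and masses are not known exactly. Their poses are not given: they have to be found in the camera images.
- press: grey bench hold-down press, fixed to the worktop: base plate 165 x 124 x 12 mm, a column at the back, an arm (top 98 mm high) that carries spindle, ring and knob. Origin: underside of the base, on the worktop, exactly under the vertical spindle axis; x points from the press's front to its back (column at x = +42 to +69 mm), z up. Turned up to 20 degrees off the robot's forward direction.
- tray: flat steel tray, 116 x 88 x 8 mm, that slides along the press's x between rails; it carries the puck between four pins 8 mm high. Origin: its underside, 12 mm above the worktop; on the spindle axis when the tray is home against the column, at the start 30 to 65 mm in front of that (towards -x of the press). Loose, with 1.5 mm play sideways; 3 to 6 N of friction.
- tab (a point): centre of the upright steel push tab at the tray's front end: 8 mm thick (along the press's x), 46 mm wide, from 13 to 50 mm above the worktop; this point is 35.5 mm above the worktop and 74 mm in front of the tray's origin. Push on its front face, or pinch it from above (27 mm free behind it).
- puck: loose round plaster puck, 70 mm wide, 13 mm thick, lying on the tray between the pins. Origin: centre of its underside, 20 mm above the worktop.
- knob_center (a point): on the vertical spindle axis, 136 mm above the worktop, at half height of the small inner knob: round knurled aluminium, 26 mm diameter, straight grip from 125 to 145 mm above the worktop, top at 148 mm; keeps its height as it turns. Clockwise from above lowers the foot 6 mm per radian. Its friction is about 0.20 N m either way. Stays where it is left.
- press_point (a point): on the spindle axis, 33 mm above the worktop: where the foot (rubber disc, 34 mm wide, under the spindle) meets the puck's top. The foot starts an unknown 3 to 19 mm above it. On contact the knob's torque jumps by 0.08 N m (the foot's spring is preloaded to 14 N), then rises 0.07 N m (12 N) per radian; more than 28 N, a radian past contact, is too much for the plaster.
- ring: the wide outer ring (pressure ring) round the foot of the knob: dark knurled steel, 55 mm diameter, from 103 to 117 mm above the worktop, so that the knob's grip begins 8 mm above its top. Origin: on the spindle axis, at its underside. Held by friction only: it turns if it is gripped, rubbed hard or if the knob, whose thread runs in it, is forced.
- ring_mark (a point): white index line on top of the ring, near its edge, 25 mm from the axis: shows where the ring is set.
- jaw_cast: bystander: stone jaw cast, 63 x 77 x 29 mm, beside the press. Origin: centre of its underside.
- dish: bystander: small glass dish, 39 mm wide, 27 mm high, beside the press. Origin: centre of its underside.
- bottle: bystander: brown bottle, 52 mm wide, 110 mm high, beside the press. Origin: centre of its underside.
Mind the look-alikes: they are no part of the job. What is shaped like the puck but green or purple is not meant.

How it is judged:
By the outcome, as a careful person would: the job done as asked, in the order asked, and still so for the second after the job is handed in, with the robot touching nothing.
It also fails if it takes over 56 s, if anything falls off the work surface, if the arm or the gripper's body presses on something with over 40 N, if the wrist force passes 120 N, or if a joint passes its speed limit or range.

## Robot

A 6-joint arm with a two-finger parallel gripper is mounted at the origin on a cart in front of the work surface, level with it; the furniture and walls round the work are solid. World frame = base frame: x ahead of the robot, y to its left, z up, the work surface at z = 0. Lengths are in m, angles in degrees, forces in N, time in s.
With the tool pointing down it reaches from about 0.375 to 0.9 m from the base axis. Payload 3.1 kg.
Tool frame: the origin (TCP) lies at the very end of the fingers, on their centre line; the grasp point (between the pads) lies bot.hold_point_z behind it (bot.hold_point_z is the distance from the TCP to the grasp point, in m); z points along the fingers, y is the line along which they close (so a half turn about z gives the same grasp; the last joint's range is limited). The gripper opens to 87 mm and grips with 3 to 60 N. Pads are 19 mm wide; open, the fingers measure 117 mm over their backs; the gripper's body (75 mm by 190 mm) begins 51 mm behind the grasp point.
Start: joints at [55.548, 30.224, 82.088, -0, 67.689, -10.227], TCP at [0.256, 0.57, 0.223] pointing down, gripper open.
Joint ranges: [-176.69, 176.69], [-43.24, 126.21], [12.49, 139.97], [-82, 262], [0, 151.66], [-163.58, 163.58]. Speed limits (degrees/s): [159.86, 159.86, 180, 180, 180, 180].

## Interface

Orientations are given as a 3x3 rotation matrix whose columns are the frame's x, y, z axes.
In Python, from rig import bot gives the robot as it stands.
- The arm moves only by the tool apply_moves, never from a script. Its argument "plan" is one flat list of numbers, 4 for each row, row after row: the shift along the world's x, y, z normalised to -1 to 1, where 1 is 0.05 m, then the turn about the world's z normalised to -1 to 1, where 1 is 10 degrees. A call has 1 to 12 rows; each row shifts and turns the commanded pose from where the row before left it; what a row does not reach is not made up. A row lasts 1/8 s, in which the tool goes at most 62.5 mm and 10.7 degrees, less where a joint would pass 70% of its speed; a pose out of reach is approached as far as the arm can. A call with a number of a shift or a turn outside -1 to 1 is refused whole. A call with a gripper value outside its range is refused whole. "grip" is the closure, from -1 (fully open) to 1 (shut), so that 0 is half open, set as the call begins (left out, the last holds). The fingers move at their own pace and stop on an object; the grip force is fixed at half the most. Time passes only in rows, so rows that do not move let the fingers close. It gives the time, the measured TCP pose, the force, the opening and the grip force at its end, in the units of the state.
- bot.read_state(): the state, without advancing time (a new reading comes with each control period).
- bot.capture(name): name is "scene" or "top" or "wrist"; returns (picture, depth): 384x512x3 uint8, red, green, blue; 384x512 float32, m along the optical axis (not along the pixel's ray), 0 where there is no reading.
- bot.camera_info(name): a dict with "vertical_fov" (degrees; the focal length in pixels is half the picture's height over the tangent of half this angle, whatever the lens; pixels are square), "cx", "cy" (the principal point, pixels), "rvec" (rotation vector, rad) and "tvec" (3), from world to camera coordinates, as OpenCV has them; the wrist camera has in their place "mount" (4x4, takes a point from camera to tool coordinates, whose origin is the TCP and whose axes are the flange's). Camera axes: x right, y down, z forward; pixel columns grow to the right and rows downward; lengths in m; the calibration is good to about 2 mm. A picture is of the moment at which its call begins: read the wrist's pose just before it. camera_info takes no time and is no camera call.
- bot.hand_in(): hands the job in; it is judged then, once.
Trained networks look in the newest picture that a camera, given by its name, has taken for a name from the list of things; names that differ only in an ending like _2 or _b are one class to them, and where a whole thing is asked for, a point or a joint stands for the part that bears it (a point fixed in the world has none). Each returns a list of dicts, best first, with "p" (0 to 1); they miss things now and then, are a little off and sometimes report something else, mostly with a low value. They report only what shows in the picture. A call takes as long as a camera call. They do not tell look-alikes from the thing itself.
- bot.outline_of(camera, target): "mask" (384x512 bool, what is visible of it) and "xy" ([column, row] as shares, 0 to 1, of the picture: columns of its width, rows of its height, amid what is visible of it).
- bot.pinpoint(camera, target): "xy" ([column, row] as shares, 0 to 1, of the picture: columns of its width, rows of its height: a listed point, or the origin of a listed thing).
The state is a dict: "time_s": time; "joint_positions": joint angles; "qvel": joint speeds; "tau": joint torques, N m; "position": TCP position; "tcp_rot": TCP orientation; "force": force on the tool from outside, world axes, zero at the start; "moment": the same for the moment, N m; "opening": opening from 0.0 (shut) to 1.0 (fully open); "grasp_force": force on a finger pad.
Only numpy, scipy, OpenCV 4.12 (cv2) and the standard library are available. Lean on these libraries where they do the work, as an engineer would, in place of code of your own. Each camera call takes 0.05 s, during which the arm holds its last target. There are 200 camera calls.

## Working session

There is one attempt and no reset: what is moved stays moved. The work goes in short steps, Python scripts to look and compute and a tool call to move; the robot and the scene stay as the last step left them, time stands still between calls to the robot, and variables do not carry over. Pictures are saved under pics/ and viewed, at most 10 in all, crops included, and the job is handed in when it is done.

Besides the shell and the picture viewer there is one more tool, called after "Call:" as name(argument=value, ...) on one line, values as JSON. apply_moves: Moves the arm, as the interface text tells. Its arguments: {"type":"object","properties":{"plan":{"type":"array","items":{"type":"number"}},"grip":{"type":"number"}},"required":["plan"]}

```bash
mkdir -p pics; ls; cat > h.py <<'E'
import numpy as np, cv2
from rig import bot
def cam(n):
    c=bot.camera_info(n); f=192/np.tan(np.radians(c["vertical_fov"])/2)
    K=np.array([[f,0,c["cx"]],[0,f,c["cy"]],[0,0,1]])
    if "rvec" in c:
        R=cv2.Rodrigues(np.array(c["rvec"],float))[0]; t=np.array(c["tvec"],float).ravel()
        return K,R.T,-R.T@t
    s=bot.read_state(); M=np.array(c["mount"]); T=np.array(s["tcp_rot"])
    return K,T@M[:3,:3],T@M[:3,3]+np.array(s["position"])
def atz(C,xy,z):
    K,R,o=C; d=R@np.linalg.inv(K)@np.array([xy[0]*512,xy[1]*384,1]); return o+d*(z-o[2])/d[2]
def snap(n,fn=None):
    C=cam(n); p,d=bot.capture(n)
    if fn: cv2.imwrite("pics/"+fn,p[:,:,::-1])
    return C,p,d
E
python3 - <<'E'
from h import *
Z=dict(knob_center=.136,ring_mark=.117,tab=.0355,puck=.02,tray=.012,press=0,ring=.103,jaw_cast=0,dish=0,bottle=0)
for n in("scene","top"):
    C,p,d=snap(n,n+".png"); print(n,C[2].round(3))
    for t,z in Z.items():
        for r in bot.pinpoint(n,t)[:2]:
            print(t,round(r["p"],2),np.round(np.array(r["xy"])*[512,384]),atz(C,r["xy"],z).round(4))
s=bot.read_state(); print(s["time_s"],s["force"],s["moment"],s["tcp_rot"],bot.hold_point_z)
a=cv2.imread("pics/scene.png");b=cv2.imread("pics/top.png")
cv2.imwrite("pics/both.png",cv2.resize(np.hstack([a,b]),(800,300)))
E
```

```text
pics
scene [0.055 0.187 0.637]
knob_center 0.76 [275. 159.] [ 0.5844 -0.297   0.136 ]
ring_mark 0.67 [283. 169.] [ 0.5671 -0.3028  0.117 ]
tab 0.85 [309. 232.] [ 0.4629 -0.2777  0.0355]
tab 0.48 [306. 201.] [ 0.5343 -0.3386  0.0355]
puck 0.92 [369. 229.] [ 0.4008 -0.3854  0.02  ]
puck 0.91 [306. 284.] [ 0.3858 -0.1933  0.02  ]
tray 0.7 [281. 221.] [ 0.5395 -0.2744  0.012 ]
press 0.95 [271. 212.] [ 0.5851 -0.2882  0.    ]
ring 0.61 [273. 171.] [ 0.5888 -0.296   0.103 ]
jaw_cast 0.94 [210. 225.] [ 0.637  -0.1635  0.    ]
dish 0.68 [312. 200.] [ 0.5556 -0.3827  0.    ]
bottle 0.75 [293. 176.] [ 0.6464 -0.4112  0.    ]
top [ 0.501 -0.229  0.97 ]
knob_center 0.79 [279. 174.] [ 0.5827 -0.2901  0.136 ]
ring_mark 0.92 [288. 176.] [ 0.5788 -0.3118  0.117 ]
tab 0.79 [279. 229.] [ 0.4602 -0.2936  0.0355]
puck 0.85 [275. 193.] [ 0.547  -0.2881  0.02  ]
puck 0.78 [329. 242.] [ 0.4269 -0.414   0.02  ]
tray 0.82 [275. 196.] [ 0.5397 -0.2879  0.012 ]
press 0.7 [275. 175.] [ 0.5934 -0.2893  0.    ]
press 0.5 [277. 196.] [ 0.5408 -0.2933  0.    ]
ring 0.89 [279. 172.] [ 0.5889 -0.2935  0.103 ]
ring 0.56 [278. 195.] [ 0.538  -0.2879  0.103 ]
jaw_cast 0.73 [220. 162.] [ 0.6294 -0.1549  0.    ]
dish 0.58 [315. 190.] [ 0.552  -0.3884  0.    ]
bottle 0.89 [328. 158.] [ 0.632  -0.4234  0.    ]
bottle 0.61 [279. 168.] [ 0.6091 -0.2997  0.    ]
1.1 [-0.73906191  0.18978929  0.06635198] [-0.02379574  0.02527478  0.02339112] [[-9.11938151e-01  4.10327686e-01  5.39806960e-06]
 [ 4.10327686e-01  9.11938151e-01  3.73944982e-06]
 [-3.38830582e-06  5.62512436e-06 -1.00000000e+00]] 0.0187
```

View pics/both.png

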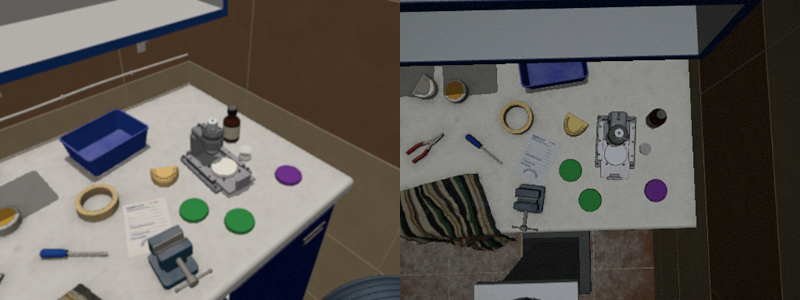

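Both views show the press at about (0.58, -0.29), nearly aligned with x. The white puck sits on the tray in front of the spindle, roughly 45 mm out. I'll move over it for a closer look with the wrist camera.

Call:
apply_moves(plan=[0.9,-0.8,0.2,0.4,0.9,-0.8,0.2,0.4,0.9,-0.8,0.2,0.4,0.9,-0.8,0.2,0.4,0,-1,0.2,0.4,0,-1,0,0.4,0,-1,0,0,0,-1,0,0,0,-1,0,0,0,-1,0,0,0,-1,0,0,0,-1,0,0], grip=1)

```text
time_s: 2.6
position: [0.4364, 0.0084, 0.2729]
tcp_rot: [[-1.0, 0.004, 0.001], [0.004, 1.0, -0.0], [-0.001, -0.0, -1.0]]
force: [0.4, -0.3, -0.1]
opening: 0.006
grasp_force: 0.0
```

Call:
apply_moves(plan=[0,-1,0,0,0,-1,0,0,0,-1,0,0,0,-1,0,0,0,-1,0,0,0,-1,0,0,0,0,0,0,0,0,0,0])

```text
time_s: 3.6
position: [0.436, -0.2894, 0.2723]
tcp_rot: [[-1.0, 0.005, -0.001], [0.005, 1.0, 0.001], [0.001, 0.001, -1.0]]
force: [-0.5, -0.9, 0.1]
opening: 0.008
grasp_force: 0.0
```

```bash
cat > look.py <<'E'
from h import *
import sys
Z=dict(knob_center=.136,ring_mark=.117,tab=.0355,puck=.02,tray=.012,press=0)
s=bot.read_state();print(s["time_s"],s["position"].round(4) if hasattr(s["position"],"round") else s["position"],np.round(s["tcp_rot"],3).tolist(),np.round(s["force"],2),np.round(s["moment"],3),np.round(s["joint_positions"],1))
for n in sys.argv[2:]:
    C,p,d=snap(n,sys.argv[1]+n+".png")
    for t,z in Z.items():
        for r in bot.pinpoint(n,t)[:2]:
            if r["p"]>.4: print(n,t,round(r["p"],2),np.round(np.array(r["xy"])*[512,384]),atz(C,r["xy"],z).round(4))
E
python3 look.py a wrist; python3 -c "
from h import *;print(bot.camera_info('wrist'))"
```

```text
3.6 [ 0.436  -0.2894  0.2723] [[-1.0, 0.005, -0.001], [0.005, 1.0, 0.001], [0.001, 0.001, -1.0]] [-0.54 -0.88  0.08] [0.047 0.014 0.025] [ -45.8   19.    93.     0.    68.1 -135.6]
wrist knob_center 0.88 [253. 292.] [ 0.5891 -0.29    0.136 ]
wrist tab 0.85 [259. 174.] [ 0.4588 -0.2805  0.0355]
wrist puck 0.9 [177. 146.] [ 0.4183 -0.4042  0.02  ]
wrist puck 0.72 [257. 218.] [ 0.5361 -0.2834  0.02  ]
wrist tray 0.73 [259. 218.] [ 0.5405 -0.2797  0.012 ]
{'vertical_fov': 69.6749511825622, 'cx': 253.35839396462907, 'cy': 186.74274474173117, 'mount': array([[ 8.45699296e-04, -9.55881876e-01, -2.93750103e-01,
         8.06212268e-02],
       [ 9.99999505e-01,  9.62348346e-04, -2.52570006e-04,
         2.69449618e-04],
       [ 5.24117018e-04, -2.93749744e-01,  9.55882217e-01,
        -1.62852605e-01],
       [ 0.00000000e+00,  0.00000000e+00,  0.00000000e+00,
         1.00000000e+00]])}
```

View pics/awrist.png

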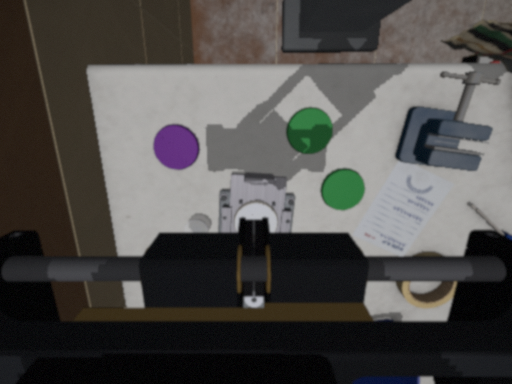

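```bash
python3 - <<'E'
from h import *
s=bot.read_state()
for n in("wrist","top"):
    C,p,d=snap(n); K,R,o=C
    v,u=np.mgrid[:384,:512]
    P=(np.stack([(u-K[0,2])/K[0,0]*d,(v-K[1,2])/K[1,1]*d,d],-1))@R.T+o
    near=(abs(P[...,0]-.53)<.12)&(abs(P[...,1]+.285)<.1)&(d>0)
    for lo,hi in((.006,.016),(.016,.03),(.03,.045),(.045,.056),(.09,.105),(.108,.12),(.14,.152)):
        m=near&(P[...,2]>lo)&(P[...,2]<hi)
        q=P[m][:,:2]
        if len(q)>15:
            r=cv2.minAreaRect(q.astype(np.float32)*1000); print(n,lo,hi,len(q),np.round(r[0],1),np.round(r[1],1),round(r[2],1),np.round(q.min(0),3),np.round(q.max(0),3))
    np.savez("pics/"+n,P=P,p=p)
a=cv2.imread("pics/top.png")[120:240,215:345]
cv2.imwrite("pics/crop.png",cv2.resize(a,None,fx=5,fy=5,interpolation=cv2.INTER_CUBIC))
E
```

```text
wrist 0.006 0.016 988 [ 487.9 -285. ] [155.6 199.9] 0.1 [ 0.41  -0.385] [ 0.566 -0.185]
wrist 0.016 0.03 2419 [ 509.5 -305.3] [101.9 159.7] 0.3 [ 0.458 -0.385] [ 0.561 -0.225]
wrist 0.03 0.045 780 [ 506.9 -285.5] [ 96.9 104.1] 0.1 [ 0.458 -0.337] [ 0.555 -0.233]
wrist 0.045 0.056 171 [ 464.  -280.3] [45.4  8.6] 86.3 [ 0.458 -0.303] [ 0.468 -0.258]
wrist 0.09 0.105 50 [ 639.8 -290. ] [ 9.4 29.5] 0.8 [ 0.635 -0.305] [ 0.644 -0.275]
wrist 0.14 0.152 168 [ 592.4 -289.1] [23.9 14.8] 89.7 [ 0.585 -0.301] [ 0.6   -0.277]
top 0.006 0.016 671 [ 543.5 -292.5] [236. 182.] 11.1 [ 0.412 -0.383] [ 0.65  -0.185]
top 0.016 0.03 1651 [ 579.1 -290.2] [202.8 172.8] 20.6 [ 0.469 -0.385] [ 0.65  -0.185]
top 0.03 0.045 621 [ 572.6 -292.1] [177.7 146.1] 25.3 [ 0.469 -0.368] [ 0.649 -0.188]
top 0.045 0.056 32 [ 556.9 -275.3] [ 23.3 185.2] 87.6 [ 0.464 -0.283] [ 0.65 -0.26]
top 0.09 0.105 321 [ 606.6 -289.4] [47.8 90.4] 81.8 [ 0.561 -0.318] [ 0.65  -0.264]
top 0.108 0.12 365 [ 590.6 -291. ] [55.  54.6] 20.4 [ 0.562 -0.318] [ 0.618 -0.263]
top 0.14 0.152 126 [ 589.5 -291.8] [25.5 24.9] 89.1 [ 0.577 -0.305] [ 0.602 -0.279]
```

View pics/crop.png

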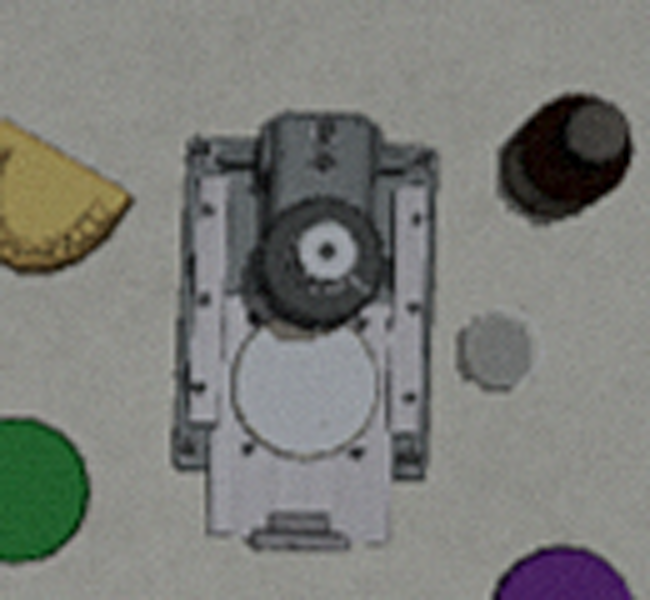

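The spindle axis is at (0.590, -0.2915), the press yaw is about -4.5°, and the tray is about 53 mm out. Next I'll lower the closed fingers in front of the tab.

Call:
apply_moves(plan=[-0.2,0.2,-1,-0.45,0,0,-1,0,0,0,-1,0,0,0,-1,0,0,0,-0.9,0,0,0,0,0])

```text
time_s: 4.8
position: [0.4247, -0.2782, 0.0248]
tcp_rot: [[-0.997, 0.082, -0.005], [0.082, 0.997, 0.006], [0.006, 0.005, -1.0]]
force: [-0.1, -0.5, -0.1]
opening: 0.007
grasp_force: 0.0
```

Call:
apply_moves(plan=[0.2,-0.015,0,0,0.2,-0.015,0,0,0.2,-0.015,0,0,0.2,-0.015,0,0,0.2,-0.015,0,0,0.15,-0.012,0,0,0,0,0,0])

```text
time_s: 5.68
position: [0.4855, -0.2849, 0.0275]
tcp_rot: [[-0.997, 0.082, 0.002], [0.082, 0.997, -0.001], [-0.003, -0.001, -1.0]]
force: [0.5, 0.6, -0.5]
opening: 0.008
grasp_force: 0.0
```

Call:
apply_moves(plan=[0.08,-0.006,0,0,0.08,-0.006,0,0,0.06,-0.004,0,0,0.04,-0.003,0,0])

```text
time_s: 6.18
position: [0.4973, -0.2854, 0.0274]
tcp_rot: [[-0.997, 0.082, 0.0], [0.082, 0.997, -0.0], [-0.0, -0.0, -1.0]]
force: [-1.5, -0.0, 0.2]
opening: 0.008
grasp_force: 0.6
```

Call:
apply_moves(plan=[0.04,-0.003,0,0,0.04,-0.003,0,0])

```text
time_s: 6.42
position: [0.5, -0.2855, 0.0274]
tcp_rot: [[-0.997, 0.081, -0.002], [0.081, 0.997, 0.0], [0.002, 0.0, -1.0]]
force: [-7.3, -1.9, 2.0]
opening: 0.007
grasp_force: 3.3
```

Call:
apply_moves(plan=[0.04,-0.003,0,0,0.04,-0.003,0,0])

```text
time_s: 6.68
position: [0.5001, -0.2854, 0.0275]
tcp_rot: [[-0.997, 0.08, -0.01], [0.08, 0.997, 0.003], [0.01, 0.002, -1.0]]
force: [-15.7, -3.8, 6.9]
opening: 0.005
grasp_force: 7.9
```

Call:
apply_moves(plan=[0.04,-0.003,0,0,0,0,0,0])

```text
time_s: 6.92
position: [0.5001, -0.2853, 0.0275]
tcp_rot: [[-0.997, 0.08, -0.014], [0.08, 0.997, 0.004], [0.014, 0.003, -1.0]]
force: [-18.5, -4.8, 9.9]
opening: 0.004
grasp_force: 8.7
```

Call:
apply_moves(plan=[-0.4,0.03,0,0,-0.8,0.06,0.2,0,0,0,1,0,0,0,1,0,0,0,1,0,0,0,1,0,0,0,0.8,0,0,0,0,0], grip=-1)

```text
time_s: 7.92
position: [0.4493, -0.2834, 0.2818]
tcp_rot: [[-0.997, 0.082, 0.008], [0.082, 0.997, -0.007], [-0.009, -0.007, -1.0]]
force: [-0.6, 0.6, -0.0]
opening: 0.835
grasp_force: 0.0
```

```bash
python3 look.py b wrist; python3 - <<'E'
from h import *
for n in("wrist","top"):
    C,p,d=snap(n); K,R,o=C
    v,u=np.mgrid[:384,:512]
    P=(np.stack([(u-K[0,2])/K[0,0]*d,(v-K[1,2])/K[1,1]*d,d],-1))@R.T+o
    for nm,near,lo,hi in(("tab",(abs(P[...,0]-.5)<.06)&(abs(P[...,1]+.285)<.04),.044,.056),("knob",(abs(P[...,0]-.59)<.025)&(abs(P[...,1]+.29)<.03),.14,.152),("ring",(abs(P[...,0]-.59)<.04)&(abs(P[...,1]+.29)<.04),.11,.121)):
        q=P[near&(d>0)&(P[...,2]>lo)&(P[...,2]<hi)]
        if len(q)>15:
            r=cv2.minAreaRect(q[:,:2].astype(np.float32)*1000); print(n,nm,len(q),np.round(r[0],1),np.round(r[1],1),round(r[2],1),np.median(q[:,2]).round(4))
E
```

```text
7.925 [ 0.4493 -0.2834  0.2818] [[-0.997, 0.082, 0.008], [0.082, 0.997, -0.007], [-0.009, -0.007, -1.0]] [-0.56  0.57 -0.03] [ 0.021  0.024 -0.064] [ -44.3   18.7   91.7    0.    68.9 -129.6]
wrist knob_center 0.67 [257. 275.] [ 0.5851 -0.29    0.136 ]
wrist ring_mark 0.95 [241. 261.] [ 0.5748 -0.312   0.117 ]
wrist tab 0.85 [259. 196.] [ 0.5123 -0.2811  0.0355]
wrist puck 0.86 [175. 142.] [ 0.4197 -0.4027  0.02  ]
wrist puck 0.68 [300. 114.] [ 0.3943 -0.2108  0.02  ]
wrist press 0.95 [257. 229.] [ 0.5863 -0.2907  0.    ]
wrist tab 155 [ 514.2 -282.9] [44.   6.8] 85.0 0.0499
wrist knob 313 [ 587.8 -289.4] [25.2 24.8] 45.1 0.1484
wrist ring 91 [ 589.7 -293.7] [54.6 46.1] 19.1 0.1172
top tab 49 [ 516.8 -279.9] [32.8  7.1] 88.3 0.0491
top knob 124 [ 589.4 -291.8] [25.6 24.9] 87.8 0.1474
top ring 371 [ 590.6 -290.4] [54.6 55.4] 20.4 0.1164
```

View pics/bwrist.png

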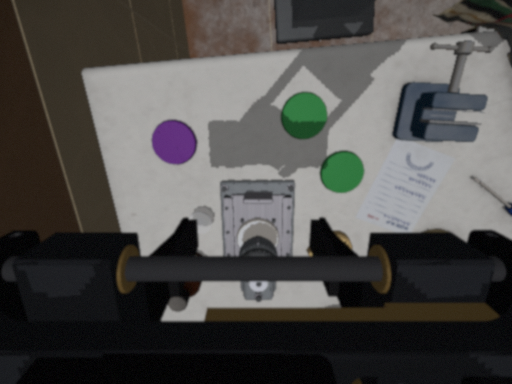

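The tray is home: tab to axis measures 74 mm. Now I'll go over the knob with the wrist wound back so there is plenty of clockwise range.

Call:
apply_moves(plan=[0.7,-0.04,0,0.9,0.7,-0.04,0,0.9,0.7,-0.04,0,0.9,0.7,-0.03,-0.4,0.8,0,0,-0.4,0,0,0,0,0])

```text
time_s: 9.12
position: [0.5859, -0.288, 0.2347]
tcp_rot: [[-0.863, -0.504, -0.005], [-0.504, 0.863, 0.004], [0.002, 0.005, -1.0]]
force: [0.6, -0.5, 0.8]
opening: 0.997
grasp_force: 0.0
```

```bash
cat > k.py <<'E'
from h import *
s=bot.read_state();print(s["time_s"],np.round(s["position"],4),np.round(s["tcp_rot"],3).tolist(),np.round(s["force"],2),np.round(s["moment"],3),np.round(s["joint_positions"],1),s["opening"],s["grasp_force"])
C,p,d=snap("wrist","k.png"); K,R,o=C
v,u=np.mgrid[:384,:512]
P=(np.stack([(u-K[0,2])/K[0,0]*d,(v-K[1,2])/K[1,1]*d,d],-1))@R.T+o
near=np.hypot(P[...,0]-.589,P[...,1]+.291)<.022
q=P[near&(d>0)&(P[...,2]>.14)&(P[...,2]<.153)]
if len(q)>15:
    r=cv2.minAreaRect(q[:,:2].astype(np.float32)*1000); print(len(q),r,np.median(q[:,2]))
for t,z in(("knob_center",.136),("ring_mark",.117)):
  for x in bot.pinpoint("wrist",t)[:1]: print(t,x["p"],atz(C,x["xy"],z),x["xy"])
E
python3 k.py
```

```text
9.125 [ 0.5859 -0.288   0.2347] [[-0.863, -0.504, -0.005], [-0.504, 0.863, 0.004], [0.002, 0.005, -1.0]] [ 0.6  -0.51  0.83] [ 0.024  0.046 -0.004] [ -36.    31.9   76.8    0.    71.7 -156.3] 0.9966593546686288 0.0
606 ((588.6730346679688, -289.7771911621094), (26.936033248901367, 26.976390838623047), 75.54528045654297) 0.14832496136414003
knob_center 0.95 [ 0.58993523 -0.2892226   0.136     ] [0.4877, 0.4948]
ring_mark 0.65 [ 0.57538168 -0.30766336  0.117     ] [0.4717, 0.4281]
```

View pics/k.png

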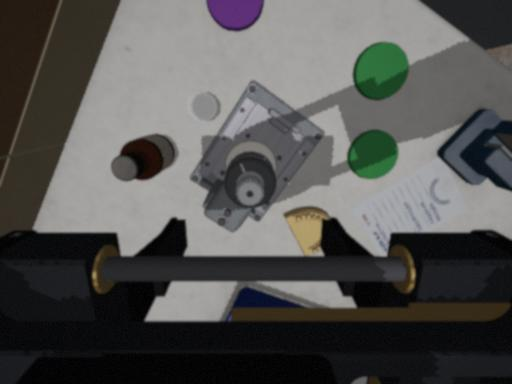

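The knob shows at about (250, 190) px with nothing around the fingers. I'll descend around it.

Call:
apply_moves(plan=[0.06,-0.05,-0.6,0,0,0,-0.7,0,0,0,-0.6,0,0,0,-0.3,0,0,0,0,0,0,0,0,0])

```text
time_s: 10.02
position: [0.5909, -0.2924, 0.1292]
tcp_rot: [[-0.864, -0.504, 0.003], [-0.504, 0.864, -0.002], [-0.001, -0.003, -1.0]]
force: [1.3, -0.7, 0.2]
opening: 0.999
grasp_force: 0.0
```

```bash
python3 k.py
```

```text
10.025 [ 0.5909 -0.2924  0.1292] [[-0.864, -0.504, 0.003], [-0.504, 0.864, -0.002], [-0.001, -0.003, -1.0]] [ 1.3  -0.66  0.23] [0.086 0.032 0.059] [ -36.    38.9   81.6   -0.    59.3 -156.3] 0.9994201102361153 0.0
1373 ((586.3751220703125, -291.1716613769531), (21.793102264404297, 27.216106414794922), 28.513734817504883) 0.14829220184545694
knob_center 0.6 [ 0.58706286 -0.29165291  0.136     ] [0.5025, 0.6049]
ring_mark 0.82 [ 0.57606569 -0.30887333  0.117     ] [0.475, 0.5073]
```

Call:
apply_moves(plan=[-0.02,0.02,-0.11,0,0,0,0,0])

```text
time_s: 10.42
position: [0.5884, -0.2902, 0.1216]
tcp_rot: [[-0.864, -0.504, -0.001], [-0.504, 0.864, 0.001], [0.0, 0.001, -1.0]]
force: [-0.3, -0.6, 0.5]
opening: 1.001
grasp_force: 0.0
```

Call:
apply_moves(plan=[0,0,0,0,0,0,0,0,0,0,0,0,0,0,0,0,0,0,0,0,0,0,0,0], grip=1)

```text
time_s: 11.18
position: [0.5889, -0.2906, 0.122]
tcp_rot: [[-0.864, -0.504, -0.0], [-0.504, 0.864, 0.0], [0.0, 0.0, -1.0]]
force: [-0.4, 0.3, 0.4]
opening: 0.4
grasp_force: 0.0
```

```bash
cat > s.py <<'E'
from h import *
s=bot.read_state();R=np.array(s["tcp_rot"]);print(s["time_s"],"pos",np.round(s["position"],4),"yawx",np.degrees(np.arctan2(R[1,0],R[0,0])).round(2),"F",np.round(s["force"],2),"M",np.round(s["moment"],3),"tau",np.round(s["tau"],2),"q6",round(s["joint_positions"][5],1),round(s["opening"],3),round(s["grasp_force"],1))
E
python3 s.py
```

```text
11.175 pos [ 0.5889 -0.2906  0.122 ] yawx -149.72 F [-0.37  0.32  0.39] M [ 0.084  0.066 -0.036] tau [  0.   -48.39 -15.29  -0.07  -0.     0.  ] q6 -156.3 0.4 0.0
```

Call:
apply_moves(plan=[0,0,0,0,0,0,0,0,0,0,0,0])

```text
time_s: 11.55
position: [0.5887, -0.2902, 0.1221]
tcp_rot: [[-0.864, -0.504, -0.001], [-0.504, 0.864, 0.001], [0.0, 0.001, -1.0]]
force: [-0.7, 1.2, 0.7]
opening: 0.284
grasp_force: 30.0
```

```bash
python3 s.py
```

```text
11.55 pos [ 0.5887 -0.2902  0.1221] yawx -149.72 F [-0.68  1.21  0.68] M [ 0.29   0.189 -0.017] tau [-5.700e-01 -4.775e+01 -1.578e+01 -2.300e-01 -4.000e-01 -1.000e-02] q6 -156.3 0.284 30.0
```

Call:
apply_moves(plan=[0,0,0,-0.5,0,0,0,-0.5])

```text
time_s: 11.8
position: [0.5886, -0.2901, 0.1221]
tcp_rot: [[-0.939, -0.345, -0.001], [-0.345, 0.939, 0.001], [0.001, 0.001, -1.0]]
force: [-1.0, 2.0, 1.3]
opening: 0.287
grasp_force: 30.0
```

```bash
python3 s.py
```

```text
11.8 pos [ 0.5886 -0.2901  0.1221] yawx -159.84 F [-0.97  1.97  1.26] M [0.269 0.142 0.219] tau [ -0.93 -47.64 -15.84  -0.17  -0.45  -0.27] q6 -146.1 0.287 30.0
```

Call:
apply_moves(plan=[0,0,0,-0.5,0,0,0,-0.5])

```text
time_s: 12.05
position: [0.5886, -0.29, 0.1221]
tcp_rot: [[-0.984, -0.176, -0.001], [-0.176, 0.984, 0.001], [0.001, 0.001, -1.0]]
force: [-0.2, 1.7, 1.8]
opening: 0.286
grasp_force: 30.0
```

```bash
python3 s.py
```

```text
12.05 pos [ 0.5886 -0.29    0.1221] yawx -169.84 F [-0.18  1.68  1.78] M [0.322 0.136 0.244] tau [ -1.04 -47.57 -15.87  -0.21  -0.47  -0.27] q6 -136.1 0.286 30.0
```

Call:
apply_moves(plan=[0,0,0,-0.4,0,0,0,-0.4])

```text
time_s: 12.3
position: [0.5886, -0.2899, 0.1221]
tcp_rot: [[-0.999, -0.038, -0.001], [-0.038, 0.999, 0.001], [0.001, 0.001, -1.0]]
force: [-1.3, 2.0, 1.4]
opening: 0.288
grasp_force: 30.0
```

```bash
python3 s.py
```

```text
12.3 pos [ 0.5886 -0.2899  0.1221] yawx -177.8 F [-1.31  1.98  1.39] M [0.345 0.124 0.15 ] tau [ -1.14 -47.53 -15.89  -0.24  -0.49  -0.18] q6 -128.2 0.288 30.0
```

Call:
apply_moves(plan=[0,0,0,-0.4,0,0,0,-0.4])

```text
time_s: 12.55
position: [0.5886, -0.2898, 0.1221]
tcp_rot: [[-0.995, 0.101, -0.001], [0.101, 0.995, 0.001], [0.001, 0.001, -1.0]]
force: [-1.3, 2.5, 1.3]
opening: 0.286
grasp_force: 30.0
```

```bash
python3 s.py
```

```text
12.55 pos [ 0.5886 -0.2898  0.1221] yawx 174.2 F [-1.26  2.46  1.27] M [0.289 0.123 0.184] tau [ -1.26 -47.5  -15.91  -0.27  -0.5   -0.18] q6 -120.2 0.286 30.0
```

Call:
apply_moves(plan=[0,0,0,-0.4,0,0,0,-0.4])

```text
time_s: 12.8
position: [0.5886, -0.2897, 0.122]
tcp_rot: [[-0.971, 0.239, -0.001], [0.239, 0.971, 0.001], [0.001, 0.001, -1.0]]
force: [-1.3, 2.9, 1.6]
opening: 0.288
grasp_force: 30.0
```

```bash
python3 s.py
```

```text
12.8 pos [ 0.5886 -0.2897  0.122 ] yawx 166.2 F [-1.3   2.94  1.56] M [0.367 0.113 0.221] tau [ -1.38 -47.47 -15.91  -0.31  -0.51  -0.18] q6 -112.2 0.288 30.0
```

Call:
apply_moves(plan=[0,0,0,-0.4,0,0,0,-0.4])

```text
time_s: 13.05
position: [0.5886, -0.2897, 0.1221]
tcp_rot: [[-0.928, 0.371, -0.001], [0.371, 0.928, 0.001], [0.001, 0.001, -1.0]]
force: [-1.3, 2.3, 2.9]
opening: 0.286
grasp_force: 30.0
```

```bash
python3 s.py
```

```text
13.05 pos [ 0.5886 -0.2897  0.1221] yawx 158.2 F [-1.26  2.33  2.94] M [0.394 0.13  0.232] tau [ -1.5  -47.45 -15.92  -0.35  -0.51  -0.18] q6 -104.2 0.286 30.0
```

Call:
apply_moves(plan=[0,0,0,-0.4,0,0,0,-0.4])

```text
time_s: 13.3
position: [0.5887, -0.2896, 0.1221]
tcp_rot: [[-0.868, 0.497, -0.001], [0.497, 0.868, 0.001], [0.001, 0.001, -1.0]]
force: [1.1, 3.0, 1.3]
opening: 0.292
grasp_force: 30.0
```

```bash
python3 s.py
```

```text
13.3 pos [ 0.5887 -0.2896  0.1221] yawx 150.19 F [1.14 2.96 1.33] M [0.429 0.089 0.137] tau [ -1.63 -47.45 -15.91  -0.39  -0.51  -0.18] q6 -96.2 0.292 30.0
```

Call:
apply_moves(plan=[0,0,0,-0.4,0,0,0,-0.4])

```text
time_s: 13.55
position: [0.5887, -0.2895, 0.1221]
tcp_rot: [[-0.79, 0.613, -0.001], [0.613, 0.79, 0.002], [0.002, 0.001, -1.0]]
force: [-0.9, 3.0, 1.2]
opening: 0.282
grasp_force: 30.0
```

```bash
python3 s.py
```

```text
13.55 pos [ 0.5887 -0.2895  0.1221] yawx 142.19 F [-0.89  3.04  1.18] M [0.425 0.127 0.151] tau [ -1.75 -47.45 -15.9   -0.43  -0.5   -0.18] q6 -88.2 0.282 30.0
```

Call:
apply_moves(plan=[0,0,0,-0.4,0,0,0,-0.4])

```text
time_s: 13.8
position: [0.5888, -0.2894, 0.1221]
tcp_rot: [[-0.697, 0.717, -0.001], [0.717, 0.697, 0.002], [0.002, 0.001, -1.0]]
force: [-0.6, 3.0, 1.7]
opening: 0.288
grasp_force: 30.0
```

```bash
python3 s.py
```

```text
13.8 pos [ 0.5888 -0.2894  0.1221] yawx 134.2 F [-0.64  3.04  1.73] M [0.52  0.035 0.16 ] tau [ -1.88 -47.46 -15.88  -0.47  -0.48  -0.18] q6 -80.2 0.288 30.0
```

Call:
apply_moves(plan=[0,0.01,0,-0.4,0,0.01,0,-0.4])

```text
time_s: 14.05
position: [0.5889, -0.2894, 0.1221]
tcp_rot: [[-0.591, 0.807, -0.0], [0.807, 0.591, -0.0], [0.0, -0.0, -1.0]]
force: [-0.7, 0.6, 0.7]
opening: 0.287
grasp_force: 30.0
```

```bash
python3 s.py
```

```text
14.05 pos [ 0.5889 -0.2894  0.1221] yawx 126.21 F [-0.71  0.6   0.69] M [0.075 0.097 0.186] tau [ -0.44 -47.9  -15.44   0.06  -0.14  -0.18] q6 -72.1 0.287 30.0
```

Call:
apply_moves(plan=[0,0,0,-0.4,0,0,0,-0.4])

```text
time_s: 14.3
position: [0.5889, -0.2893, 0.1221]
tcp_rot: [[-0.473, 0.881, -0.0], [0.881, 0.473, 0.0], [0.0, -0.0, -1.0]]
force: [-0.1, 1.8, 1.9]
opening: 0.285
grasp_force: 30.0
```

```bash
python3 s.py
```

```text
14.3 pos [ 0.5889 -0.2893  0.1221] yawx 118.2 F [-0.07  1.83  1.9 ] M [0.223 0.068 0.239] tau [ -0.91 -47.82 -15.49  -0.12  -0.2   -0.18] q6 -64.1 0.285 30.0
```

Call:
apply_moves(plan=[0,0,0,-0.4,0,0,0,-0.4])

```text
time_s: 14.55
position: [0.589, -0.2893, 0.1221]
tcp_rot: [[-0.345, 0.939, -0.0], [0.939, 0.345, 0.0], [0.0, 0.0, -1.0]]
force: [0.3, 1.6, 0.6]
opening: 0.287
grasp_force: 30.0
```

```bash
python3 s.py
```

```text
14.55 pos [ 0.589  -0.2893  0.1221] yawx 110.2 F [0.3  1.58 0.55] M [ 0.159 -0.009  0.188] tau [ -1.02 -47.85 -15.46  -0.16  -0.17  -0.18] q6 -56.1 0.287 30.0
```

100° turned and the torque is still at free friction level, so I'll continue.

Call:
apply_moves(plan=[0,0,0,-0.4,0,0,0,-0.4])

```text
time_s: 14.8
position: [0.5891, -0.2893, 0.1221]
tcp_rot: [[-0.211, 0.977, 0.0], [0.977, 0.211, 0.0], [0.0, 0.0, -1.0]]
force: [-0.3, 0.9, 1.5]
opening: 0.288
grasp_force: 30.0
```

```bash
python3 s.py
```

```text
14.8 pos [ 0.5891 -0.2893  0.1221] yawx 102.2 F [-0.33  0.9   1.53] M [0.177 0.031 0.126] tau [ -1.11 -47.9  -15.42  -0.19  -0.15  -0.18] q6 -48.1 0.288 30.0
```

Call:
apply_moves(plan=[0,0,0,-0.4,0,0,0,-0.4])

```text
time_s: 15.05
position: [0.5892, -0.2893, 0.1221]
tcp_rot: [[-0.073, 0.997, 0.0], [0.997, 0.073, 0.0], [0.0, 0.0, -1.0]]
force: [0.1, 1.1, 0.6]
opening: 0.293
grasp_force: 30.0
```

```bash
python3 s.py
```

```text
15.05 pos [ 0.5892 -0.2893  0.1221] yawx 94.19 F [0.13 1.09 0.61] M [ 0.16  -0.001  0.214] tau [ -1.19 -47.95 -15.38  -0.21  -0.12  -0.18] q6 -40.1 0.293 30.0
```

Call:
apply_moves(plan=[0,0,0,-0.4,0,0,0,-0.4])

```text
time_s: 15.3
position: [0.5892, -0.2893, 0.1221]
tcp_rot: [[0.066, 0.998, 0.001], [0.998, -0.066, 0.0], [0.0, 0.0, -1.0]]
force: [-0.0, 1.5, 1.3]
opening: 0.29
grasp_force: 30.0
```

```bash
python3 s.py
```

```text
15.3 pos [ 0.5892 -0.2893  0.1221] yawx 86.19 F [-0.02  1.52  1.28] M [0.149 0.052 0.166] tau [ -1.25 -48.01 -15.33  -0.24  -0.09  -0.18] q6 -32.1 0.29 30.0
```

Call:
apply_moves(plan=[0,0,0,-0.4,0,0,0,-0.4])

```text
time_s: 15.55
position: [0.5893, -0.2893, 0.1221]
tcp_rot: [[0.205, 0.979, 0.001], [0.979, -0.205, 0.0], [0.0, 0.001, -1.0]]
force: [0.5, 1.1, 0.4]
opening: 0.286
grasp_force: 30.0
```

```bash
python3 s.py
```

```text
15.55 pos [ 0.5893 -0.2893  0.1221] yawx 78.19 F [0.51 1.12 0.39] M [ 0.242 -0.09   0.188] tau [ -1.29 -48.07 -15.29  -0.25  -0.05  -0.18] q6 -24.1 0.286 30.0
```

Call:
apply_moves(plan=[0,0,0,-0.4,0,0,0,-0.4])

```text
time_s: 15.8
position: [0.5894, -0.2893, 0.1221]
tcp_rot: [[0.339, 0.941, 0.001], [0.941, -0.339, 0.0], [0.0, 0.001, -1.0]]
force: [1.7, 0.9, 0.4]
opening: 0.289
grasp_force: 30.0
```

```bash
python3 s.py
```

```text
15.8 pos [ 0.5894 -0.2893  0.1221] yawx 70.19 F [1.69 0.87 0.36] M [0.205 0.005 0.2  ] tau [-1.320e+00 -4.814e+01 -1.524e+01 -2.700e-01 -2.000e-02 -1.800e-01] q6 -16.1 0.289 30.0
```

Call:
apply_moves(plan=[0,0,0,-0.4,0,0,0,-0.4])

```text
time_s: 16.05
position: [0.5895, -0.2893, 0.1221]
tcp_rot: [[0.467, 0.884, 0.001], [0.884, -0.467, 0.0], [0.001, 0.001, -1.0]]
force: [1.2, 0.8, 0.5]
opening: 0.287
grasp_force: 30.0
```

```bash
python3 s.py
```

```text
16.05 pos [ 0.5895 -0.2893  0.1221] yawx 62.19 F [1.15 0.77 0.54] M [ 0.137 -0.01   0.172] tau [-1.330e+00 -4.821e+01 -1.519e+01 -2.700e-01  1.000e-02 -1.800e-01] q6 -8.1 0.287 30.0
```

Call:
apply_moves(plan=[0,0,0,-0.4,0,0,0,-0.4])

```text
time_s: 16.3
position: [0.5896, -0.2894, 0.1221]
tcp_rot: [[0.585, 0.811, 0.001], [0.811, -0.585, -0.0], [0.001, 0.001, -1.0]]
force: [0.5, 1.2, 1.8]
opening: 0.288
grasp_force: 30.0
```

```bash
python3 s.py
```

```text
16.3 pos [ 0.5896 -0.2894  0.1221] yawx 54.2 F [0.52 1.2  1.8 ] M [ 0.178 -0.093  0.236] tau [-1.440e+00 -4.788e+01 -1.506e+01 -2.500e-01 -1.000e-02 -1.000e-01] q6 -0.1 0.288 30.0
```

Call:
apply_moves(plan=[0,0,0,-0.4,0,0,0,-0.4])

```text
time_s: 16.55
position: [0.5896, -0.2894, 0.1221]
tcp_rot: [[0.692, 0.722, 0.001], [0.722, -0.692, -0.0], [0.001, 0.001, -1.0]]
force: [1.4, 1.7, 0.4]
opening: 0.289
grasp_force: 30.0
```

```bash
python3 s.py
```

```text
16.55 pos [ 0.5896 -0.2894  0.1221] yawx 46.21 F [1.42 1.66 0.4 ] M [ 0.219 -0.042  0.302] tau [ -1.41 -48.15 -15.07  -0.23   0.05  -0.08] q6 7.9 0.289 30.0
```

Call:
apply_moves(plan=[0,0,0,-0.4,0,0,0,-0.4])

```text
time_s: 16.8
position: [0.5897, -0.2895, 0.1221]
tcp_rot: [[0.786, 0.619, 0.001], [0.619, -0.786, -0.0], [0.001, 0.001, -1.0]]
force: [1.5, 1.8, 0.7]
opening: 0.289
grasp_force: 30.0
```

```bash
python3 s.py
```

```text
16.8 pos [ 0.5897 -0.2895  0.1221] yawx 38.21 F [1.47 1.79 0.75] M [ 0.132 -0.058  0.324] tau [ -1.37 -48.2  -15.02  -0.22   0.07  -0.07] q6 15.9 0.289 30.0
```

At about 58° yaw (roughly 150–155° turned) the torque jumped by 0.08 N m and then rose about 0.01 N m per step. That is foot contact, and the knob is now about 16–24° past it, so I'll release and lift off.

Call:
apply_moves(plan=[0,0,0,0,0,0,0,0,0,0,0,0,0,0,0,0,0,0,0,0,0,0,0,0], grip=-1)

```text
time_s: 17.55
position: [0.5889, -0.2896, 0.1221]
tcp_rot: [[0.785, 0.619, -0.0], [0.619, -0.785, 0.0], [0.0, -0.0, -1.0]]
force: [0.9, 0.3, 0.6]
opening: 0.889
grasp_force: 0.0
```

Call:
apply_moves(plan=[0,0,0.4,0,0,0,0.8,0,0,0,1,0,-0.8,0,0.5,0,-1,0,0,0,-1,0,0,0,-1,0.3,0,0,0,0.6,0,0,0,0,0,0,0,0,0,0])

```text
time_s: 18.8
position: [0.3996, -0.2455, 0.2575]
tcp_rot: [[0.785, 0.62, 0.001], [0.62, -0.785, -0.002], [-0.0, 0.002, -1.0]]
force: [-0.6, -0.2, -0.2]
opening: 1.003
grasp_force: 0.0
```

```bash
python3 look.py e top scene; python3 - <<'E'
import cv2,numpy as np
a=cv2.resize(cv2.imread("pics/etop.png")[120:240,205:355],None,fx=2.6,fy=2.6,interpolation=2)
b=cv2.resize(cv2.imread("pics/escene.png")[120:240,195:345],None,fx=2.6,fy=2.6,interpolation=2)
cv2.imwrite("pics/e.png",np.hstack([a,b]))
E
```

```text
18.8 [ 0.3996 -0.2455  0.2575] [[0.785, 0.62, 0.001], [0.62, -0.785, -0.002], [-0.0, 0.002, -1.0]] [-0.6  -0.21 -0.23] [-0.063  0.053  0.015] [-45.2  15.4 101.3  -0.   63.2   6.5]
top knob_center 0.77 [279. 173.] [ 0.5836 -0.2899  0.136 ]
top ring_mark 0.89 [290. 176.] [ 0.5782 -0.3159  0.117 ]
top tab 0.95 [278. 207.] [ 0.5138 -0.2937  0.0355]
top puck 0.94 [218. 217.] [ 0.4926 -0.148   0.02  ]
top puck 0.88 [329. 244.] [ 0.4211 -0.4137  0.02  ]
top tray 0.95 [277. 175.] [ 0.5921 -0.2944  0.012 ]
top tray 0.69 [279. 173.] [ 0.596  -0.2984  0.012 ]
top press 0.87 [277. 172.] [ 0.5998 -0.2944  0.    ]
scene knob_center 0.63 [291. 217.] [ 0.4398 -0.2012  0.136 ]
scene tab 0.79 [294. 218.] [ 0.5123 -0.2829  0.0355]
scene puck 0.88 [368. 231.] [ 0.4008 -0.3795  0.02  ]
scene puck 0.59 [306. 287.] [ 0.3822 -0.1889  0.02  ]
```

View pics/e.png

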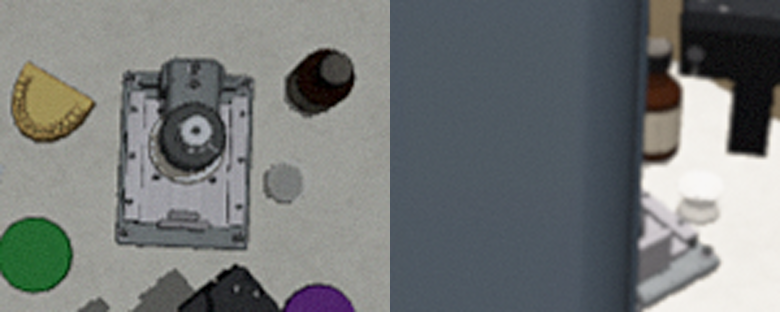

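The tray is home with the puck under the foot. The ring mark hasn't moved (about (289, 176) px before and after), and the bystanders are where they were. Handing in.

```bash
python3 -c "
from rig import bot
print(bot.hand_in())"
```

```text
the job is handed in; nothing more can be done
None
```

I pushed the tray home, turned only the knob until I felt the foot press on the puck plus about 16–24° more (limit 45°), left the ring and bystanders where they were, and handed the job in at about 19 s; no verdict was returned.

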